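# Push a boxed candle home in its display lane

### The arm

A 6-joint arm with a two-finger parallel gripper is mounted at the origin on the work surface. World frame = base frame: x ahead of the robot, y to its left, z up, the work surface at z = 0. Lengths are in m, angles in degrees, forces in N, time in s.
With the tool pointing down it reaches from about 0.4 to 0.825 m from the base axis. Payload 7 kg.
Tool frame: the origin (TCP) lies between the finger pads; the fingertips stand 22 mm ahead of it and the grasp point (between the pads) lies 3 mm ahead of it; z points along the fingers, y is the line along which they close (so a half turn about z gives the same grasp; the last joint's range is limited). The gripper opens to 88 mm and grips with 3 to 60 N. Pads are 19 mm wide; open, the fingers measure 130 mm over their backs; the gripper's body (78 mm by 193 mm) begins 47 mm behind the grasp point.
Start: joints at [85.606, 20.546, 0.682, 0, -70.136, -16.507], TCP at [0.241, 0.631, 0.21] pointing down, gripper open.
Joint ranges: [-176.03, 176.03], [-82.01, 121.73], [-58.28, 71.71], [-173.87, 95.51], [-174.79, -0.11], [-173.66, 173.66]. Speed limits (degrees/s): [136.94, 136.94, 172.46, 180, 180, 180].

### API

Orientations are given as [roll, pitch, yaw] about the fixed x, y, z axes, in that order (R = Rz(yaw) Ry(pitch) Rx(roll)).
In Python, from plant import ctrl gives the robot as it stands.
- The arm moves only by the tool apply_moves, never from a script. Its argument "targets" is a list of rows, each an object with "travel": the shift along the tool's x, y, z in mm, a list of three; "roll": the turn about the tool's z in degrees; "jaw": the finger opening in mm, from 0 to 87.6. In form: [{"travel": [tx, ty, tz], "roll": roll, "jaw": jaw}, ...]. A call has 1 to 10 rows; each row shifts and turns the commanded pose from where the row before left it, along the tool's axes as they then stand; what a row does not reach is not made up. A row lasts 1/10 s, in which the tool goes at most 50 mm and 8.59 degrees, less where a joint would pass 70% of its speed; a pose out of reach is approached as far as the arm can. A call with a gripper value outside its range is refused whole. The fingers move at their own pace and stop on an object; the grip force is fixed at half the most. Time passes only in rows, so rows that do not move let the fingers close. It gives the time, the measured TCP pose, the force, the opening and the grip force at its end, in the units of the state.
- ctrl.get_obs(): the state, without advancing time (a new reading comes with each control period).
- ctrl.snapshot(name): name is "scene" or "top" or "wrist"; returns the picture (420x560x3 uint8, red, green, blue); there is no depth.
- ctrl.calibration(name): a dict with "K" (3x3 intrinsics, pixels), "extrinsics" (4x4, takes a point from camera to world coordinates); the wrist camera has in their place "hand_eye" (4x4, takes a point from camera to tool coordinates, whose origin is the TCP and whose axes are the flange's). Camera axes: x right, y down, z forward; pixel columns grow to the right and rows downward; lengths in m; the calibration is good to about 2 mm. The wrist camera is an equidistant fisheye: a pixel r from the principal point sees the ray r / f radians off the axis. A picture is of the moment at which its call begins: read the wrist's pose just before it. calibration takes no time and is no camera call.
- ctrl.close_job(): hands the job in; it is judged then, once.
The state is a dict: "clock": time; "joint_pos": joint angles; "qvel": joint speeds; "tau": joint torques, N m; "tool_pos": TCP position; "orientation": TCP orientation; "force": force on the tool from outside, world axes, zero at the start; "moment": the same for the moment, N m; "opening": finger opening in m; "gripper_force": force on a finger pad.
Only numpy, scipy, OpenCV 4.12 (cv2) and the standard library are available. Lean on these libraries where they do the work, as an engineer would, in place of code of your own. Each camera call takes 0.05 s, during which the arm holds its last target. There are 200 camera calls.

### The job

Restock the counter display: the candle carton standing askew on the open front of the deck belongs in the empty middle lane. Straighten it up with your fingertips and push it gently down the lane until it is fully home against the back stop and standing square, with neither the carton nor the hand ever touching the rails on either side, whose edges scuff the cartons. Only push it along the deck, do not pick it up or tip it; leave the other goods as they are and take the hand away at the end.

Things in the scene. Friction and masses are not known exactly. Their poses are not given: they have to be found in the camera images.
- rack: three-lane counter display, fixed: dark wooden deck, 330 x 350 mm, top 18 mm above the counter. Origin on the counter, on the middle lane's centre line; +x points down the lanes to the stop, +y to the left lane. Deck: x -180 (open front) to +150 mm; bare up to x -30 mm, where the rails begin. Lane centres y +112, 0, -112 mm, each 106 mm wide inside. Carton home: its centre at x +85 mm.
- rail_left: left divider rail of the middle lane, fixed: upright aluminium strip 6 mm thick, from rack x -30 to +130 mm, top 25 mm above the deck (43 mm above the counter). Origin on the deck's top at rack x 0, y +56 mm; inner face at rack y +53 mm; axes as the rack's. A like outer rail stands at rack y +168 mm.
- rail_right: right divider rail of the middle lane, same size, origin on the deck's top at rack x = 0, y = -56 mm; its inner face is at rack y = -53 mm. A like outer rail stands at rack y = -168 mm.
- stop: back stop, fixed: dark wooden bar across the rear of all lanes, 16 mm thick, top 40 mm above the deck. Origin on the deck's top at rack x = 0, y = 0; its front face, which the carton is pushed against, is at rack x = +130 mm.
- carton: the candle carton to push: closed square cardboard box with a paper band, 90 x 90 mm on plan, 85 mm tall, 0.3 to 0.65 kg, slides on the deck. Stands loose on the deck's bare front, up to 30 mm out of line and turned up to 17 degrees from the lane. Origin at the centre of its underside; x is to point along the lane (rack x), z up.
- carton_centre (a point): centre of that carton, half-way up (42.5 mm above the deck's top); axes as the carton's.
- stock_box: another carton, same size and looks, already standing at the back of an outer lane; leave alone. Origin at the centre of its underside.
- stock_tin: round steel candle tin, 79 mm diameter, 62 mm tall, standing at the back of the other outer lane; leave alone. Origin at the centre of its underside.
- jar: amber glass candle jar, 68 mm diameter, 95 mm tall, standing on the counter beside the display; leave alone. Origin at the centre of its underside.
- pumpkin: small ornamental pumpkin, about 95 mm diameter, 75 mm tall, standing on the counter beside the display; leave alone. Origin at the centre of its underside.
Not all that is in view belongs to the job. Leave any black or blue look-alike of the carton alone.

How it is judged:
By the outcome, as a careful person would: the job done as asked, in the order asked, and still so for the second after the job is handed in, with the robot touching nothing.
It also fails if it takes over 72 s, if anything falls off the work surface, if the arm or the gripper's body presses on something with over 40 N, if the wrist force passes 120 N, or if a joint passes its speed limit or range.

## Working session

There is one attempt and no reset: what is moved stays moved. The work goes in short steps, Python scripts to look and compute and a tool call to move; the robot and the scene stay as the last step left them, time stands still between calls to the robot, and variables do not carry over. Pictures are saved under pics/ and viewed, at most 10 in all, crops included, and the job is handed in when it is done.

Besides the shell and the picture viewer there is one more tool, called after "Request:" as name([rows], argument=value, ...), one row to a line, values as JSON. apply_moves: Moves the arm, as the interface text tells. Its arguments: {"type":"object","properties":{"targets":{"type":"array","items":{"type":"object","properties":{"travel":{"type":"array","items":{"type":"number"}},"roll":{"type":"number"},"jaw":{"type":"number"}}}}},"required":["targets"]}

```bash
ls; mkdir -p pics; python3 - <<'E'
from plant import ctrl
import cv2, numpy as np
np.set_printoptions(precision=4,suppress=True)
for n in ("scene","top"):
    cv2.imwrite(f"pics/{n}0.png",ctrl.snapshot(n)[:,:,::-1]); c=ctrl.calibration(n); print(n,c["K"],c["extrinsics"])
o=ctrl.get_obs(); print(o)
print(ctrl.calibration("wrist"))
E
```

```text
pics
scene [[403.5655   0.     285.4896]
 [  0.     403.5655 205.2938]
 [  0.       0.       1.    ]] [[-0.3578  0.7689 -0.5299  0.9988]
 [ 0.9338  0.2942 -0.2037  0.2315]
 [-0.0008 -0.5677 -0.8232  0.8513]
 [ 0.      0.      0.      1.    ]]
top [[537.6898   0.     278.505 ]
 [  0.     537.6898 212.1927]
 [  0.       0.       1.    ]] [[ 0.0296 -0.9845  0.1728  0.2864]
 [-0.9995 -0.0266  0.0196  0.0054]
 [-0.0147 -0.1733 -0.9848  1.3189]
 [ 0.      0.      0.      1.    ]]
{'clock': 0.1, 'joint_pos': array([ 85.6065,  20.5869,   0.639 ,  -0.0165, -70.1352, -16.5057]), 'qvel': array([-0.0526, -0.1261,  0.1977,  0.1662,  0.0189,  0.0133]), 'tau': array([ -0.0013, -58.4162,  29.3749,   7.0153,   0.0101,  -0.0001]), 'tool_pos': array([0.2407, 0.6301, 0.209 ]), 'orientation': array([179.9159,  -0.0088, -20.9047]), 'force': array([ 0.1402,  0.4164, -0.9829]), 'moment': array([-0.0198,  0.0125,  0.0134]), 'gripper_force': 0.0, 'opening': 0.08786435684649573}
{'K': array([[325.1923,   0.    , 277.9813],
       [  0.    , 325.1923, 204.8013],
       [  0.    ,   0.    ,   1.    ]]), 'hand_eye': array([[-0.0011, -0.9535, -0.3013,  0.0825],
       [ 1.    , -0.0013,  0.0004,  0.0012],
       [-0.0008, -0.3013,  0.9535, -0.1752],
       [ 0.    ,  0.    ,  0.    ,  1.    ]])}
```

View pics/scene0.png

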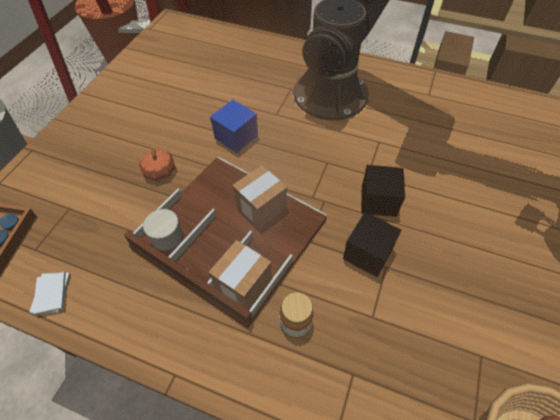

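View pics/top0.png

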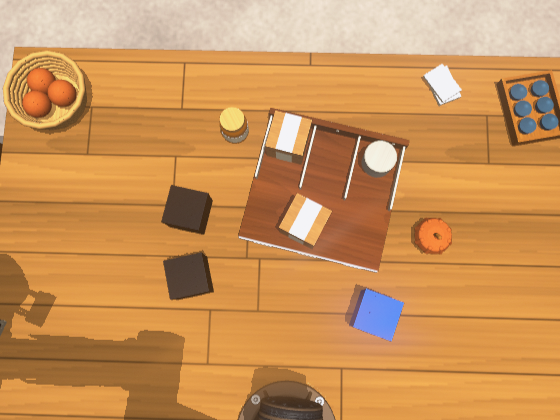

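Candidates for the carton, top view: tan box with paper band at (305,219) on the open front; identical tan box at (289,135) in the rear of the left lane (stock_box); black boxes at (187,209) and (188,276); blue box at (378,314). By the description I choose (305,219). In the scene view it is at (260,198). The rack's front edge runs from about (240,238) to (379,270).

```bash
python3 - <<'E'
import cv2
a=cv2.imread("pics/top0.png")[100:280,230:420]; cv2.imwrite("pics/top0c.png",cv2.resize(a,None,fx=3.3,fy=3.3,interpolation=cv2.INTER_CUBIC))
a=cv2.imread("pics/scene0.png")[150:330,120:340]; cv2.imwrite("pics/scene0c.png",cv2.resize(a,None,fx=3.3,fy=3.3,interpolation=cv2.INTER_CUBIC))
E
```

```text
(no output)
```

View pics/top0c.png

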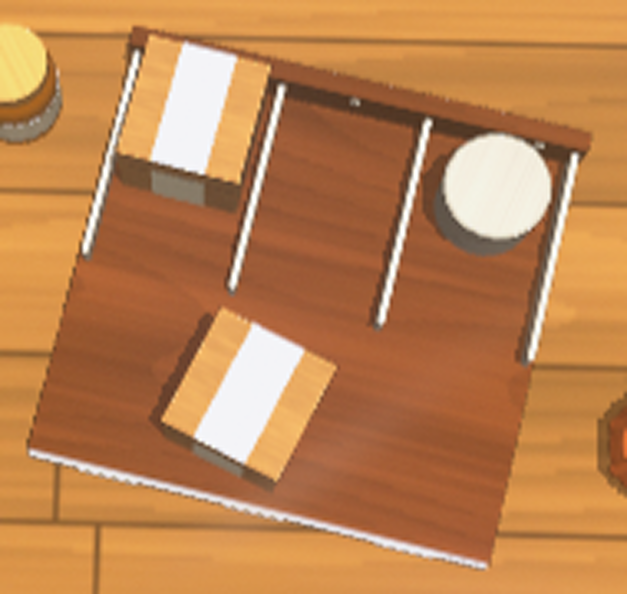

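View pics/scene0c.png

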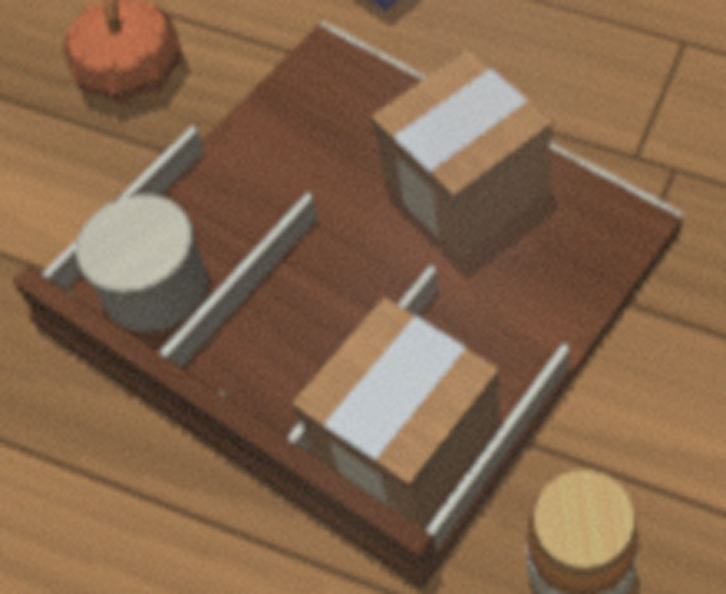

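The crops show the banded carton clearly: top-face corners in the top crop at (224,308), (337,365), (277,483), (162,422). Rail-top ends are at (233,287)/(282,86) for the left rail and (380,322)/(427,120) for the right. Nothing else stands in the middle lane.

```bash
cat > fit.py <<'E'
import numpy as np, cv2
from plant import ctrl
from scipy.optimize import least_squares
def proj(cal,P):
    E=np.linalg.inv(cal["extrinsics"]); return cv2.projectPoints(np.float64(P),cv2.Rodrigues(E[:3,:3])[0],E[:3,3],cal["K"],None)[0][:,0]
def place(p,M):
    c,s=np.cos(p[2]),np.sin(p[2]); M=np.float64(M); return np.c_[p[0]+c*M[:,0]-s*M[:,1],p[1]+s*M[:,0]+c*M[:,1],M[:,2]]
def pix(pts,off,k=3.3): return (np.float64(pts)+.5)/k-.5+off
def fit(obs,M,p0=(.5,0,-.2)):
    f=lambda p:np.concatenate([(proj(ctrl.calibration(n),place(p,M))-q).ravel() for n,q in obs.items()])
    r=least_squares(f,p0,loss="soft_l1"); return r.x,np.sqrt(np.mean(r.fun**2))
def rel(rk,c):
    R=np.array([[np.cos(rk[2]),np.sin(rk[2])],[-np.sin(rk[2]),np.cos(rk[2])]]); d=R@(c[:2]-rk[:2])*1e3
    return d, (np.degrees(c[2]-rk[2])+45)%90-45
RACK=[[-.18,.175,.018],[-.18,-.175,.018]]+[[x,y,.043] for y in (.168,.056,-.056,-.168) for x in (-.03,.13)]
BOX=[[.045,.045,.103],[.045,-.045,.103],[-.045,-.045,.103],[-.045,.045,.103]]
E
python3 - <<'E'
from fit import *
np.set_printoptions(precision=4,suppress=True)
rt=pix([(32,449),(489,563),(86,253),(137,51),(233,287),(282,86),(380,322),(427,120),(529,357),(575,153)],(230,100))
rs=pix([(681,213),(322,26),(566,348),(432,533),(432,268),(293,437),(309,197),(165,351),(195,130),(45,275)],(120,150))
bt=pix([(224,308),(337,365),(277,483),(162,422)],(230,100))
bs=pix([(453,193),(375,120),(465,53),(552,124)],(120,150))
for t in (["top"],["scene"],["top","scene"]):
    r,e=fit({n:{"top":rt,"scene":rs}[n] for n in t},RACK); c,e2=fit({n:{"top":bt,"scene":bs}[n] for n in t},BOX)
    print(t,r[:2],np.degrees(r[2]),e,c[:2],np.degrees(c[2]),e2,rel(r,c))
np.save("rack.npy",r)
E
```

```text
['top'] [ 0.5922 -0.0804] -12.2153580683606 0.44978704393501084 [ 0.4854 -0.0324] -26.217032715491616 0.38324927302500567 (array([-114.5033,   24.3463]), np.float64(-14.001674647131019))
['scene'] [ 0.5898 -0.0784] -12.390367762815918 1.0432701697190983 [ 0.489  -0.0296] -25.816604527390204 0.6175311638976116 (array([-108.9238,   26.0951]), np.float64(-13.426236764574288))
['top', 'scene'] [ 0.5913 -0.0795] -12.284496558139876 0.9435648683274775 [ 0.4866 -0.0314] -25.959680307813414 0.7916899345077293 (array([-112.5848,   24.7199]), np.float64(-13.67518374967354))
```

Request:
apply_moves([
  {"travel": [32,31.5,0],"roll": 0,"jaw": 45},
  {"travel": [32,31.5,0],"roll": 0,"jaw": 45},
  {"travel": [32,31.5,0],"roll": 0,"jaw": 45},
  {"travel": [32,31.5,0],"roll": 0,"jaw": 45},
  {"travel": [32,31.5,0],"roll": 0,"jaw": 45},
  {"travel": [32,31.5,0],"roll": 0,"jaw": 45},
  {"travel": [32,31.5,0],"roll": 0,"jaw": 45},
  {"travel": [32,31.5,0],"roll": 0,"jaw": 45},
  {"travel": [32,31.5,0],"roll": 0,"jaw": 45},
  {"travel": [32,31.5,0],"roll": 0,"jaw": 45},
])

```text
clock: 1.1
tool_pos: [0.4276, 0.2203, 0.2099]
orientation: [-180.0, 0.0, -20.9]
force: [0.7, -0.6, -0.4]
opening: 0.0447
gripper_force: 0.0
```

Request:
apply_moves([
  {"travel": [32.5,31.7,0],"roll": 0,"jaw": 45},
  {"travel": [32.5,31.7,0],"roll": 0,"jaw": 45},
  {"travel": [32.5,31.7,0],"roll": 0,"jaw": 45},
  {"travel": [32.5,31.7,0],"roll": 0,"jaw": 45},
  {"travel": [0,0,0],"roll": 8,"jaw": 45},
  {"travel": [0,0,0],"roll": 8,"jaw": 45},
  {"travel": [0,0,0],"roll": 8,"jaw": 45},
  {"travel": [0,0,0],"roll": 8,"jaw": 45},
  {"travel": [0,0,0],"roll": 8,"jaw": 45},
  {"travel": [0,0,0],"roll": 8,"jaw": 45},
])

```text
clock: 2.1
tool_pos: [0.5033, 0.0572, 0.2095]
orientation: [180.0, 0.0, -69.2]
force: [0.5, -0.5, -0.0]
opening: 0.045
gripper_force: 0.0
```

Request:
apply_moves([
  {"travel": [0,0,0],"roll": 8,"jaw": 45},
  {"travel": [0,0,0],"roll": 8,"jaw": 45},
  {"travel": [0,0,0],"roll": 8,"jaw": 45},
  {"travel": [0,0,0],"roll": 8,"jaw": 45},
  {"travel": [0,0,0],"roll": 1.35,"jaw": 45},
  {"travel": [0,0,0],"roll": 0,"jaw": 45},
  {"travel": [0,0,0],"roll": 0,"jaw": 45},
])

```text
clock: 2.8
tool_pos: [0.5035, 0.0572, 0.2097]
orientation: [180.0, -0.0, -102.1]
force: [0.1, -0.6, -0.7]
opening: 0.0449
gripper_force: 0.0
```

Request:
apply_moves([
  {"travel": [0,0,30],"roll": 0.1,"jaw": 45},
  {"travel": [0,0,30],"roll": 0,"jaw": 45},
  {"travel": [0,0,30],"roll": 0,"jaw": 45},
  {"travel": [0,0,25],"roll": 0,"jaw": 45},
  {"travel": [0,0,18],"roll": 0,"jaw": 45},
  {"travel": [0,0,0],"roll": 0,"jaw": 45},
  {"travel": [7,0,0],"roll": 0,"jaw": 45},
  {"travel": [7,0,0],"roll": 0,"jaw": 45},
  {"travel": [4,0,0],"roll": 0,"jaw": 45},
  {"travel": [2,0,0],"roll": 0,"jaw": 45},
])

```text
clock: 3.8
tool_pos: [0.4996, 0.0373, 0.0778]
orientation: [-179.9, 0.1, -102.4]
force: [-1.0, -0.1, 0.3]
opening: 0.045
gripper_force: 0.0
```

Request:
apply_moves([
  {"travel": [3,0,0],"roll": 0,"jaw": 45},
  {"travel": [3,0,0],"roll": 0,"jaw": 45},
  {"travel": [3,0,0],"roll": 0,"jaw": 45},
  {"travel": [3,0,0],"roll": 0,"jaw": 45},
  {"travel": [3,0,0],"roll": 0,"jaw": 45},
  {"travel": [3,0,0],"roll": 0,"jaw": 45},
])

```text
clock: 4.4
tool_pos: [0.4955, 0.0201, 0.0769]
orientation: [-180.0, 0.0, -102.3]
force: [-0.4, 2.9, 2.7]
opening: 0.0452
gripper_force: 1.4
```

Request:
apply_moves([
  {"travel": [3,0,0],"roll": 0,"jaw": 45},
  {"travel": [3,0,0],"roll": 0,"jaw": 45},
  {"travel": [3,0,0],"roll": 0,"jaw": 45},
  {"travel": [3,0,0],"roll": 0,"jaw": 45},
  {"travel": [2,0,0],"roll": 0,"jaw": 45},
  {"travel": [0,0,0],"roll": 0,"jaw": 45},
])

```text
clock: 5.0
tool_pos: [0.4923, 0.006, 0.0768]
orientation: [180.0, -0.0, -102.4]
force: [0.4, 0.2, 0.6]
opening: 0.0451
gripper_force: 0.3
```

```bash
python3 - <<'E'
from fit import *
for n,(x,y) in {"top":(230,100),"scene":(120,150)}.items():
    a=ctrl.snapshot(n)[y:y+180,x:x+210,::-1]; cv2.imwrite(f"pics/{n}1c.png",cv2.resize(a,None,fx=3.3,fy=3.3,interpolation=cv2.INTER_CUBIC))
E
```

```text
(no output)
```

View pics/scene1c.png

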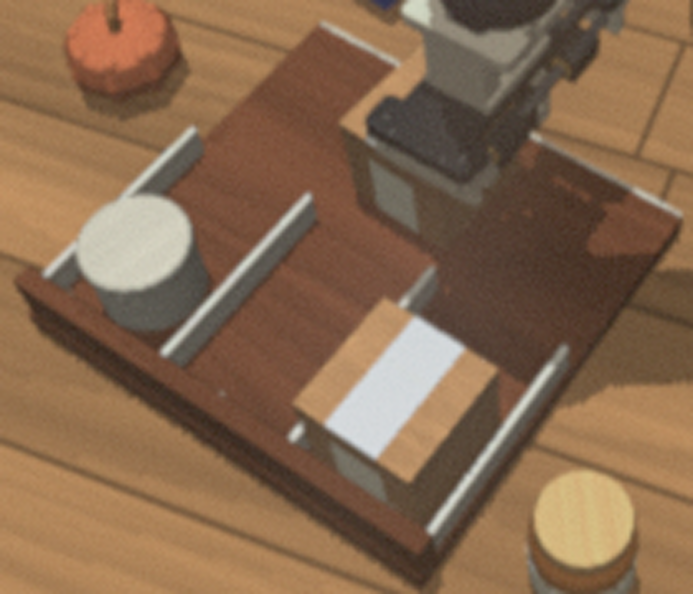

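The hand hides most of the carton, but it is standing upright and well off the rails. By TCP the leading face is about 8.5 mm short of centring.

Request:
apply_moves([
  {"travel": [2.5,0,0],"roll": 0,"jaw": 45},
  {"travel": [2,0,0],"roll": 0,"jaw": 45},
  {"travel": [2,0,0],"roll": 0,"jaw": 45},
  {"travel": [2,0,0],"roll": 0,"jaw": 45},
  {"travel": [0,0,0],"roll": 0,"jaw": 45},
  {"travel": [0,0,0],"roll": 0,"jaw": 45},
])

```text
clock: 5.7
tool_pos: [0.4907, -0.0021, 0.0769]
orientation: [-180.0, -0.0, -102.3]
force: [0.3, -0.2, -0.4]
opening: 0.0452
gripper_force: 0.0
```

Request:
apply_moves([
  {"travel": [-5,0,0],"roll": 0,"jaw": 45},
  {"travel": [-15,0,0],"roll": 0,"jaw": 45},
  {"travel": [-25,0,0],"roll": 0,"jaw": 45},
  {"travel": [-25,0,0],"roll": 0,"jaw": 45},
  {"travel": [-30,0,-40],"roll": 0,"jaw": 45},
  {"travel": [-30,0,-40],"roll": 0,"jaw": 45},
  {"travel": [-40,0,-25],"roll": 0,"jaw": 45},
  {"travel": [-40,0,0],"roll": 0,"jaw": 45},
  {"travel": [-40,0,0],"roll": 0,"jaw": 45},
  {"travel": [0,0,0],"roll": 0,"jaw": 45},
])

```text
clock: 6.7
tool_pos: [0.5449, 0.2476, 0.1816]
orientation: [-180.0, 0.0, -102.2]
force: [-0.1, -0.8, -0.9]
opening: 0.0448
gripper_force: 0.0
```

```bash
python3 - <<'E'
from fit import *
s=[]
for n,(x,y) in {"top":(270,170),"scene":(200,140)}.items():
    a=ctrl.snapshot(n)[y:y+110,x:x+110,::-1]; s.append(cv2.resize(a,None,fx=3.6,fy=3.6,interpolation=cv2.INTER_CUBIC))
cv2.imwrite("pics/both2.png",np.hstack(s))
E
```

```text
(no output)
```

View pics/both2.png

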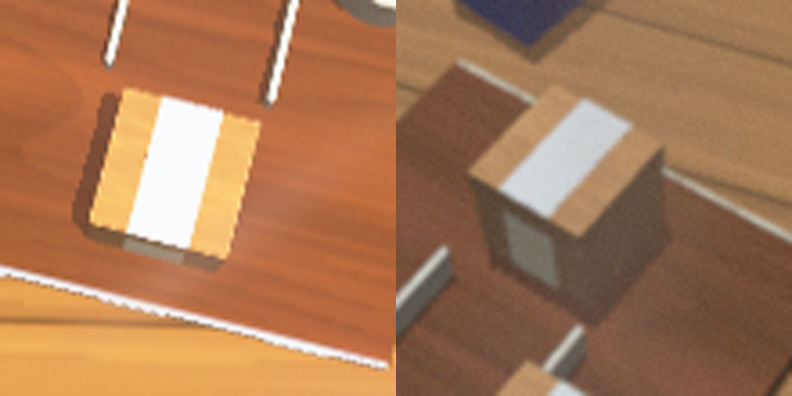

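The carton is upright and close to square: top-view corners (crop) (124,88), (261,122), (229,259), (90,224); scene corners (74,174), (160,85), (268,147), (184,236). I'll measure it relative to the rack.

```bash
python3 - <<'E'
from fit import *
np.set_printoptions(precision=4,suppress=True)
R={"top":np.array([.5922,-.0804,np.radians(-12.215)]),"scene":np.array([.5898,-.0784,np.radians(-12.39)])}
o={"top":pix([(124,88),(261,122),(229,259),(90,224)],(270,170),3.6),"scene":pix([(184,236),(74,174),(160,85),(268,147)],(200,140),3.6)}
for n in o:
    c,e=fit({n:o[n]},BOX); print(n,c[:2],np.degrees(c[2]),e,rel(R[n],c))
E
```

```text
top [ 0.4896 -0.0624] -12.554257608080519 0.12176244343683651 (array([-104.0795,   -4.0843]), np.float64(-0.33925760808051564))
scene [ 0.4921 -0.0589] -13.909545043279804 0.31936451608809796 (array([-99.5846,  -1.9098]), np.float64(-1.5195450432798054))
```

Carton sits about 3.5 mm right of the lane's centre line, and the finger's leading face is about 13 mm from the TCP. I'll nudge it back from the right side.

Request:
apply_moves([
  {"travel": [41,-1.2,0],"roll": 0,"jaw": 45},
  {"travel": [41,-1.2,0],"roll": 0,"jaw": 45},
  {"travel": [41,-1.2,0],"roll": 0,"jaw": 45},
  {"travel": [41,-1.2,0],"roll": 0,"jaw": 45},
  {"travel": [41,-1.2,0],"roll": 0,"jaw": 45},
  {"travel": [41,-1.2,0],"roll": 0,"jaw": 45},
  {"travel": [41,-1.2,0],"roll": 0,"jaw": 45},
  {"travel": [41,-1.2,0],"roll": 0,"jaw": 45},
  {"travel": [41,-1.2,0],"roll": 0,"jaw": 45},
  {"travel": [41,-1.2,0],"roll": 0,"jaw": 45},
])

```text
clock: 7.8
tool_pos: [0.467, -0.1625, 0.1822]
orientation: [-180.0, 0.0, -102.4]
force: [0.0, -0.2, -0.4]
opening: 0.0451
gripper_force: 0.0
```

Request:
apply_moves([
  {"travel": [0,0,0],"roll": 0,"jaw": 45},
  {"travel": [0,0,30],"roll": 0,"jaw": 45},
  {"travel": [0,0,30],"roll": 0,"jaw": 45},
  {"travel": [0,0,30],"roll": 0,"jaw": 45},
  {"travel": [0,0,14.5],"roll": 0,"jaw": 45},
  {"travel": [0,0,0],"roll": 0,"jaw": 45},
  {"travel": [-10,0,0],"roll": 0,"jaw": 45},
  {"travel": [-10,0,0],"roll": 0,"jaw": 45},
  {"travel": [-7,0,0],"roll": 0,"jaw": 45},
  {"travel": [0,0,0],"roll": 0,"jaw": 45},
])

```text
clock: 8.8
tool_pos: [0.4748, -0.1331, 0.0783]
orientation: [-179.9, 0.0, -102.3]
force: [-0.2, -1.1, 0.6]
opening: 0.0454
gripper_force: 0.0
```

Request:
apply_moves([
  {"travel": [-4,0,0],"roll": 0,"jaw": 45},
  {"travel": [-4,0,0],"roll": 0,"jaw": 45},
  {"travel": [-3,0,0],"roll": 0,"jaw": 45},
  {"travel": [-2,0,0],"roll": 0,"jaw": 45},
  {"travel": [-2,0,0],"roll": 0,"jaw": 45},
  {"travel": [-2,0,0],"roll": 0,"jaw": 45},
  {"travel": [-1.5,0,0],"roll": 0,"jaw": 45},
  {"travel": [0,0,0],"roll": 0,"jaw": 45},
])

```text
clock: 9.6
tool_pos: [0.4779, -0.1162, 0.0773]
orientation: [180.0, -0.0, -102.3]
force: [0.3, 0.1, 0.2]
opening: 0.0447
gripper_force: 0.0
```

Request:
apply_moves([
  {"travel": [5,0,0],"roll": 0,"jaw": 45},
  {"travel": [15,0,0],"roll": 0,"jaw": 45},
  {"travel": [25,0,0],"roll": 0,"jaw": 45},
  {"travel": [30,0,-20],"roll": 0,"jaw": 45},
  {"travel": [30,0,-30],"roll": 0,"jaw": 45},
  {"travel": [30,0,-30],"roll": 0,"jaw": 45},
  {"travel": [40,0,-25],"roll": 0,"jaw": 45},
  {"travel": [20,0,0],"roll": 0,"jaw": 45},
  {"travel": [0,0,0],"roll": 0,"jaw": 45},
])

```text
clock: 10.5
tool_pos: [0.4356, -0.3092, 0.1831]
orientation: [-179.9, -0.0, -102.5]
force: [0.4, 0.7, 0.1]
opening: 0.0447
gripper_force: 0.0
```

```bash
python3 - <<'E'
from fit import *
s=[]
for n,(x,y) in {"top":(270,170),"scene":(200,140)}.items():
    a=ctrl.snapshot(n)[y:y+110,x:x+110,::-1]; s.append(cv2.resize(a,None,fx=3.6,fy=3.6,interpolation=cv2.INTER_CUBIC))
cv2.imwrite("pics/both3.png",np.hstack(s))
E
```

```text
(no output)
```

View pics/both3.png

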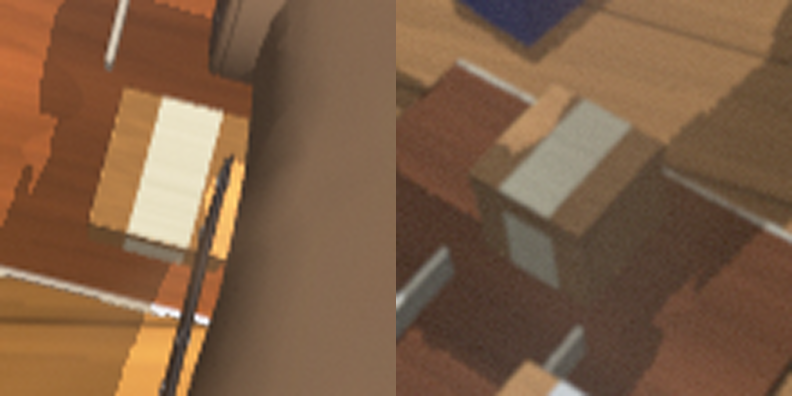

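No visible movement, so the nudge stopped just short. The band and left corners (124,88) and (90,224) are unchanged, and the rack frame is biased about 3 mm from the TCP frame. I'll repeat it further.

Request:
apply_moves([
  {"travel": [-40,0,0],"roll": 0,"jaw": 45},
  {"travel": [-40,0,15],"roll": 0,"jaw": 45},
  {"travel": [-40,0,25],"roll": 0,"jaw": 45},
  {"travel": [-37,0,30],"roll": 0,"jaw": 45},
  {"travel": [0,0,36],"roll": 0,"jaw": 45},
  {"travel": [-15,0,0],"roll": 0,"jaw": 45},
  {"travel": [-15,0,0],"roll": 0,"jaw": 45},
  {"travel": [-8,0,0],"roll": 0,"jaw": 45},
  {"travel": [0,0,0],"roll": 0,"jaw": 45},
])

```text
clock: 11.5
tool_pos: [0.478, -0.1151, 0.0763]
orientation: [180.0, -0.0, -102.2]
force: [0.3, -0.7, 0.5]
opening: 0.0451
gripper_force: 0.0
```

Request:
apply_moves([
  {"travel": [-2,0,0],"roll": 0,"jaw": 45},
  {"travel": [-2,0,0],"roll": 0,"jaw": 45},
])

```text
clock: 11.7
tool_pos: [0.4786, -0.1126, 0.0765]
orientation: [-180.0, -0.0, -102.4]
force: [-0.1, -3.0, 0.3]
opening: 0.0449
gripper_force: 1.2
```

Request:
apply_moves([
  {"travel": [-2,0,0],"roll": 0,"jaw": 45},
  {"travel": [-2,0,0],"roll": 0,"jaw": 45},
])

```text
clock: 11.9
tool_pos: [0.4793, -0.1088, 0.0764]
orientation: [180.0, -0.0, -102.4]
force: [-1.1, -2.6, 1.0]
opening: 0.0449
gripper_force: 1.4
```

Contact was felt (about 3 N) near TCP rack y -56, and it has been pushed about 4 mm. Now I'll retreat and measure.

Request:
apply_moves([
  {"travel": [5,0,0],"roll": 0,"jaw": 45},
  {"travel": [20,0,0],"roll": 0,"jaw": 45},
  {"travel": [35,0,0],"roll": 0,"jaw": 45},
  {"travel": [40,0,-20],"roll": 0,"jaw": 45},
  {"travel": [40,0,-25],"roll": 0,"jaw": 45},
  {"travel": [40,0,-25],"roll": 0,"jaw": 45},
  {"travel": [40,0,-20],"roll": 0,"jaw": 45},
  {"travel": [40,0,-15],"roll": 0,"jaw": 45},
  {"travel": [40,0,0],"roll": 0,"jaw": 45},
  {"travel": [0,0,0],"roll": 0,"jaw": 45},
])

```text
clock: 12.9
tool_pos: [0.4143, -0.4053, 0.1814]
orientation: [-180.0, -0.0, -102.6]
force: [-0.8, 0.5, -1.3]
opening: 0.0447
gripper_force: 0.0
```

```bash
python3 - <<'E'
from fit import *
s=[]
for n,(x,y) in {"top":(270,170),"scene":(200,140)}.items():
    a=ctrl.snapshot(n)[y:y+110,x:x+110,::-1]; s.append(cv2.resize(a,None,fx=3.6,fy=3.6,interpolation=cv2.INTER_CUBIC))
cv2.imwrite("pics/both4.png",np.hstack(s))
E
```

```text
(no output)
```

View pics/both4.png

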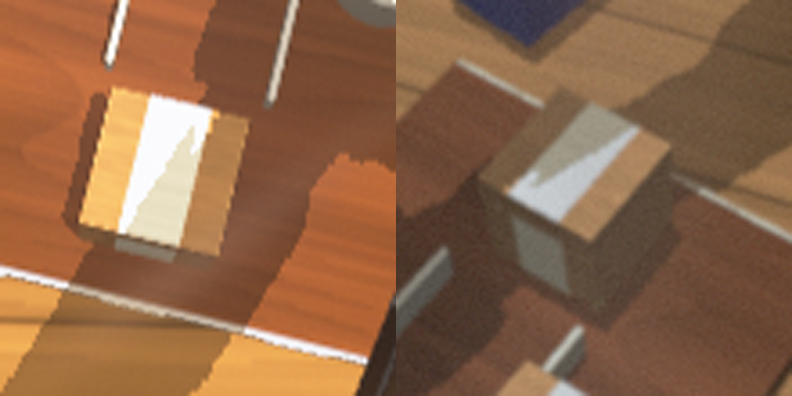

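Carton is still upright. Top-crop corners: (113,86), (249,121), (219,257), (78,222). Scene corners: (190,242), (84,180), (166,90), (277,150). Now fitting.

```bash
python3 - <<'E'
from fit import *
np.set_printoptions(precision=4,suppress=True)
R={"top":np.array([.5922,-.0804,np.radians(-12.215)]),"scene":np.array([.5898,-.0784,np.radians(-12.39)])}
o={"top":pix([(113,86),(249,121),(219,257),(78,222)],(270,170),3.6),"scene":pix([(190,242),(84,180),(166,90),(277,150)],(200,140),3.6)}
for n in o:
    c,e=fit({n:o[n]},BOX); print(n,c[:2],np.degrees(c[2]),e,rel(R[n],c))
# objective check: band edges (white) & rail front ends vs lane line in top picture: rails' white pixels -> fitted lines
a=cv2.imread("pics/top0.png").astype(int); m=((a.min(2)>150)).astype(np.uint8)
cal=ctrl.calibration("top")
for y in (.056,-.056):
  for x in (-.03,.13):
    p=proj(cal,place(R["top"],[[x,y,.043]]))[0].round().astype(int); print(y,x,p)
K=np.linalg.inv(cal["K"]);E=cal["extrinsics"]
def back(u,v,z):
    d=E[:3,:3]@K@[u,v,1]; return (E[:3,3]+d*(z-E[2,3])/d[2])[:2]
for y in (.056,-.056):
  L=[]
  for x in np.linspace(-.02,.12,30):
    p=proj(cal,place(R["top"],[[x,y,.043]]))[0]; v=int(round(p[1])); u0=int(round(p[0]))
    w=a[v,u0-6:u0+7].min(1).clip(60)-60; w=np.where(w>60,w,0)
    if w.sum(): L.append(back((w*np.arange(u0-6,u0+7)).sum()/w.sum(),v,.043))
  L=np.array(L); q=np.array([rel(R["top"],np.r_[l,0])[0] for l in L]); f=np.polyfit(q[:,0],q[:,1],1,w=None); print("rail",y,"y at x0",f[1],"slope deg",np.degrees(f[0]),len(L),np.std(q[:,1]-np.polyval(f,q[:,0])))
E
```

```text
top [ 0.4905 -0.0552] -12.537045734432857 0.2377312113914436 (array([-104.692 ,    3.1302]), np.float64(-0.3220457344328551))
scene [ 0.494  -0.0526] -13.583541257864281 0.47305303673603033 (array([-99.092 ,   4.6635]), np.float64(-1.1935412578642826))
0.056 -0.03 [300 187]
0.056 0.13 [315 125]
-0.056 -0.03 [345 197]
-0.056 0.13 [359 136]
rail 0.056 y at x0 56.35695209543142 slope deg -0.4072053316481577 30 0.1877736680901811
rail -0.056 y at x0 -55.77288645639356 slope deg -0.21363241992850157 30 0.17025677576771928
```

Request:
apply_moves([
  {"travel": [-45.5,0,0],"roll": 0,"jaw": 45},
  {"travel": [-45.5,0,0],"roll": 0,"jaw": 45},
  {"travel": [-45.5,0,0],"roll": 0,"jaw": 45},
  {"travel": [-45.5,0,0],"roll": 0,"jaw": 45},
  {"travel": [-45.5,0,0],"roll": 0,"jaw": 45},
  {"travel": [-45.5,0,0],"roll": 0,"jaw": 45},
  {"travel": [-45.5,0,0],"roll": 0,"jaw": 45},
  {"travel": [-45.5,0,0],"roll": 0,"jaw": 45},
  {"travel": [-45.5,0,0],"roll": 0,"jaw": 45},
  {"travel": [-45.5,0,0],"roll": 0,"jaw": 45},
])

```text
clock: 14.0
tool_pos: [0.5121, 0.0459, 0.1816]
orientation: [-180.0, 0.0, -102.2]
force: [1.2, -0.1, -0.1]
opening: 0.0453
gripper_force: 0.0
```

Request:
apply_moves([
  {"travel": [0,0,0],"roll": 0,"jaw": 45},
  {"travel": [0,0,30],"roll": 0,"jaw": 45},
  {"travel": [0,0,30],"roll": 0,"jaw": 45},
  {"travel": [0,0,30],"roll": 0,"jaw": 45},
  {"travel": [0,0,14],"roll": 0,"jaw": 45},
  {"travel": [10,0,0],"roll": 0,"jaw": 45},
  {"travel": [10,0,0],"roll": 0,"jaw": 45},
  {"travel": [8,0,0],"roll": 0,"jaw": 45},
  {"travel": [0,0,0],"roll": 0,"jaw": 45},
  {"travel": [0,0,0],"roll": 0,"jaw": 45},
])

```text
clock: 15.0
tool_pos: [0.5072, 0.0154, 0.0783]
orientation: [-179.9, 0.1, -102.4]
force: [0.0, 1.3, 1.4]
opening: 0.0452
gripper_force: 0.0
```

Request:
apply_moves([
  {"travel": [4,0,0],"roll": 0,"jaw": 45},
  {"travel": [3,0,0],"roll": 0,"jaw": 45},
  {"travel": [3,0,0],"roll": 0,"jaw": 45},
  {"travel": [2,0,0],"roll": 0,"jaw": 45},
  {"travel": [2,0,0],"roll": 0,"jaw": 45},
  {"travel": [1.5,0,0],"roll": 0,"jaw": 45},
  {"travel": [0,0,0],"roll": 0,"jaw": 45},
  {"travel": [0,0,0],"roll": 0,"jaw": 45},
])

```text
clock: 15.8
tool_pos: [0.5035, 0.0005, 0.0774]
orientation: [-180.0, -0.0, -102.4]
force: [0.1, -1.3, -0.4]
opening: 0.045
gripper_force: 0.1
```

Request:
apply_moves([
  {"travel": [1,0,0],"roll": 0,"jaw": 45},
  {"travel": [0.7,0,0],"roll": 0,"jaw": 45},
  {"travel": [0,0,0],"roll": 0,"jaw": 45},
])

```text
clock: 16.1
tool_pos: [0.5033, -0.001, 0.0775]
orientation: [-180.0, 0.0, -102.3]
force: [0.7, 2.9, -0.2]
opening: 0.045
gripper_force: 1.2
```

Request:
apply_moves([
  {"travel": [-5,0,0],"roll": 0,"jaw": 45},
  {"travel": [-20,0,0],"roll": 0,"jaw": 45},
  {"travel": [-35,0,0],"roll": 0,"jaw": 45},
  {"travel": [-40,0,-20],"roll": 0,"jaw": 45},
  {"travel": [-40,0,-25],"roll": 0,"jaw": 45},
  {"travel": [-40,0,-25],"roll": 0,"jaw": 45},
  {"travel": [-40,0,-20],"roll": 0,"jaw": 45},
  {"travel": [-40,0,-15],"roll": 0,"jaw": 45},
  {"travel": [0,0,0],"roll": 0,"jaw": 45},
])

```text
clock: 17.0
tool_pos: [0.5604, 0.2575, 0.1842]
orientation: [-179.8, 0.1, -102.2]
force: [-0.8, -0.8, -0.3]
opening: 0.0449
gripper_force: 0.0
```

```bash
cat > top.py <<'E'
from fit import *
# top-view carton top face: segment tan+white with known z, refine pose by silhouette edges of the minAreaRect
def carton(p0,R=np.array([.5922,-.0804,np.radians(-12.5)]),img=None):
    cal=ctrl.calibration("top"); a=ctrl.snapshot("top") if img is None else img
    g=cv2.GaussianBlur(a,(0,0),.7).astype(float)
    def grad(p): # mean signed contrast across the four top-face edges, inside minus outside (lightness)
        s=0
        for i in range(4):
            A,B=np.array(BOX[i]),np.array(BOX[(i+1)%4]); n=np.r_[(A+B)[:2]/2/.045,0]
            t=np.linspace(.08,.92,40)[:,None]; L=A+(B-A)*t
            q=[proj(cal,place(p,L+d*n)).astype(np.float32) for d in (-.002,.002)]
            v=[cv2.remap(g[...,1].astype(np.float32),k[:,0],k[:,1],cv2.INTER_LINEAR) for k in q]
            s+=np.median(v[0]-v[1])
        return s
    from scipy.optimize import differential_evolution as DE
    r=DE(lambda d:-grad(p0+d),[(-.012,.012),(-.012,.012),(-.06,.06)],seed=1,popsize=20,maxiter=60)
    p=p0+r.x; return p,rel(R,p),-r.fun
E
python3 - <<'E'
from top import *
a=ctrl.snapshot("top"); cv2.imwrite("pics/top5.png",a[:,:,::-1])
print(carton(np.array([.4896,-.058,np.radians(-12.5)]),img=a))
o=ctrl.get_obs();print(o["tool_pos"],o["orientation"])
E
```

```text
(array([ 0.49106697, -0.0566871 , -0.22713923]), (array([-103.86818123,    1.26161737]), np.float64(-0.51411942733138)), np.float64(297.0263671875))
[0.55908042 0.25523442 0.18273414] [-1.79959464e+02  2.76384360e-02 -1.02215402e+02]
```

Carton is now about 1 mm off the lane's centre line and 0.5° from square. I'll turn the hand and go to the front.

Request:
apply_moves([
  {"travel": [0,0,0],"roll": -8.5,"jaw": 45},
  {"travel": [0,0,0],"roll": -8.5,"jaw": 45},
  {"travel": [0,0,0],"roll": -8.5,"jaw": 45},
  {"travel": [0,0,0],"roll": -8.5,"jaw": 45},
  {"travel": [0,0,0],"roll": -8.5,"jaw": 45},
  {"travel": [0,0,0],"roll": -8.5,"jaw": 45},
  {"travel": [0,0,0],"roll": -8.5,"jaw": 45},
  {"travel": [0,0,0],"roll": -8.5,"jaw": 45},
  {"travel": [0,0,0],"roll": -8.5,"jaw": 45},
  {"travel": [0,0,0],"roll": -8.5,"jaw": 45},
])

```text
clock: 18.05
tool_pos: [0.558, 0.2515, 0.1816]
orientation: [179.9, 0.1, -17.1]
force: [-0.1, 0.3, 0.5]
opening: 0.0448
gripper_force: 0.0
```

Request:
apply_moves([
  {"travel": [0,0,0],"roll": -4.7,"jaw": 45},
  {"travel": [-7,35,0],"roll": 0,"jaw": 45},
  {"travel": [-7,35,0],"roll": 0,"jaw": 45},
  {"travel": [-7,35,0],"roll": 0,"jaw": 45},
  {"travel": [-8,35,0],"roll": 0,"jaw": 45},
  {"travel": [-8,35,0],"roll": 0,"jaw": 45},
  {"travel": [-8,35,0],"roll": 0,"jaw": 45},
  {"travel": [-8,35,0],"roll": 0,"jaw": 45},
  {"travel": [-7,37,0],"roll": 0,"jaw": 45},
  {"travel": [-7,37,0],"roll": 0,"jaw": 45},
])

```text
clock: 19.05
tool_pos: [0.4215, -0.0457, 0.1819]
orientation: [180.0, 0.1, -12.7]
force: [0.9, -0.2, -0.3]
opening: 0.0451
gripper_force: 0.0
```

Request:
apply_moves([
  {"travel": [0,0,0],"roll": 0,"jaw": 45},
  {"travel": [0,0,0],"roll": 0,"jaw": 45},
])

```text
clock: 19.25
tool_pos: [0.4225, -0.045, 0.1822]
orientation: [180.0, 0.0, -12.8]
force: [-0.2, 0.5, -1.1]
opening: 0.045
gripper_force: 0.0
```

Request:
apply_moves([
  {"travel": [0,-3.4,0],"roll": -0.15,"jaw": 45},
  {"travel": [0,0,30],"roll": 0,"jaw": 45},
  {"travel": [0,0,30],"roll": 0,"jaw": 45},
  {"travel": [0,0,30],"roll": 0,"jaw": 45},
  {"travel": [0,0,15],"roll": 0,"jaw": 45},
  {"travel": [0,0,0],"roll": 0,"jaw": 45},
  {"travel": [0,0,0],"roll": 0,"jaw": 45},
])

```text
clock: 19.95
tool_pos: [0.4246, -0.0399, 0.0775]
orientation: [180.0, 0.0, -12.4]
force: [-0.1, -0.0, -0.2]
opening: 0.045
gripper_force: 0.0
```

Request:
apply_moves([
  {"travel": [3,0,0],"roll": 0,"jaw": 45},
  {"travel": [3,0,0],"roll": 0,"jaw": 45},
  {"travel": [2.5,0,0],"roll": 0,"jaw": 45},
  {"travel": [2.5,0,0],"roll": 0,"jaw": 45},
  {"travel": [2.5,0,0],"roll": 0,"jaw": 45},
  {"travel": [2.5,0,0],"roll": 0,"jaw": 45},
  {"travel": [3,0,0],"roll": 0,"jaw": 45},
  {"travel": [3,0,0],"roll": 0,"jaw": 45},
  {"travel": [4,0,0],"roll": 0,"jaw": 45},
  {"travel": [4,0,0],"roll": 0,"jaw": 45},
])

```text
clock: 20.95
tool_pos: [0.4538, -0.047, 0.0772]
orientation: [180.0, 0.0, -12.5]
force: [-2.7, 0.5, 0.5]
opening: 0.0446
gripper_force: 1.2
```

Request:
apply_moves([
  {"travel": [4,0,0],"roll": 0,"jaw": 45},
  {"travel": [4,0,0],"roll": 0,"jaw": 45},
  {"travel": [4,0,0],"roll": 0,"jaw": 45},
  {"travel": [4,0,0],"roll": 0,"jaw": 45},
  {"travel": [4,0,0],"roll": 0,"jaw": 45},
  {"travel": [3,0,0],"roll": 0,"jaw": 45},
  {"travel": [2,0,0],"roll": 0,"jaw": 45},
  {"travel": [0,0,0],"roll": 0,"jaw": 45},
  {"travel": [0,0,0],"roll": 0,"jaw": 45},
])

```text
clock: 21.85
tool_pos: [0.4784, -0.0523, 0.0775]
orientation: [-180.0, -0.1, -12.5]
force: [-0.5, 0.7, 0.2]
opening: 0.0449
gripper_force: 0.1
```

```bash
python3 - <<'E'
from fit import *
s=[]
for n,(x,y) in {"top":(260,120),"scene":(190,150)}.items():
    a=ctrl.snapshot(n)[y:y+110,x:x+110,::-1]; s.append(cv2.resize(a,None,fx=3.6,fy=3.6,interpolation=cv2.INTER_CUBIC))
cv2.imwrite("pics/both6.png",np.hstack(s))
o=ctrl.get_obs();d=o["tool_pos"][:2]-[.5922,-.0801];print(o["tool_pos"],o["orientation"],[.9762*d[0]-.2168*d[1],.2168*d[0]+.9762*d[1]])
E
```

```text
[ 0.47838604 -0.05225202  0.07761091] [-1.79979742e+02 -5.93253951e-02 -1.24876900e+01] [np.float64(-0.11714262766581965), np.float64(0.0025103335493534933)]
```

View pics/both6.png

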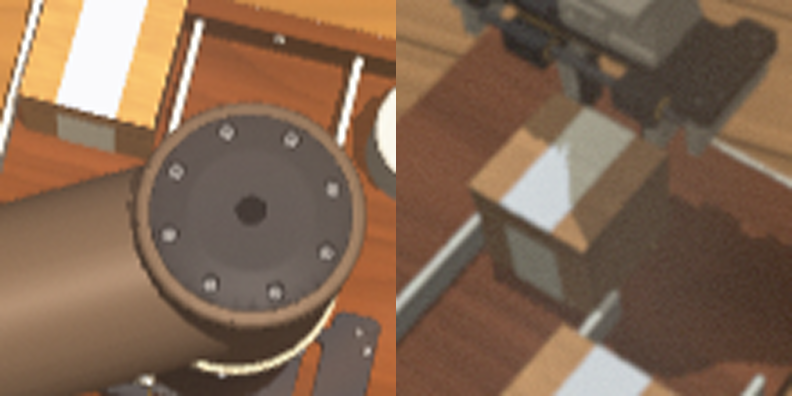

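The top view is blocked by the wrist. The scene view shows the carton entering the lane with both fingers flush behind it: corners (188,250), (76,186), (164,97), (268,155).

```bash
python3 - <<'E'
from fit import *
R=np.array([.5898,-.0784,np.radians(-12.52)])
c,e=fit({"scene":pix([(188,250),(76,186),(164,97),(268,155)],(190,150),3.6)},BOX); print(np.degrees(c[2]),e,rel(R,c))
E
```

```text
-12.983345877243297 0.7665261926661977 (array([-57.71342205,   2.95185566]), np.float64(-0.4633458772432988))
```

Request:
apply_moves([
  {"travel": [2,0,0],"roll": 0,"jaw": 45},
  {"travel": [3,0,0],"roll": 0,"jaw": 45},
  {"travel": [4,0,0],"roll": 0,"jaw": 45},
  {"travel": [4,0,0],"roll": 0,"jaw": 45},
  {"travel": [4,0,0],"roll": 0,"jaw": 45},
  {"travel": [4,0,0],"roll": 0,"jaw": 45},
  {"travel": [4,0,0],"roll": 0,"jaw": 45},
  {"travel": [4,0,0],"roll": 0,"jaw": 45},
  {"travel": [4,0,0],"roll": 0,"jaw": 45},
  {"travel": [4,0,0],"roll": 0,"jaw": 45},
])

```text
clock: 22.95
tool_pos: [0.5143, -0.0604, 0.0773]
orientation: [180.0, 0.0, -12.5]
force: [-3.9, 0.8, 1.4]
opening: 0.0447
gripper_force: 1.8
```

Request:
apply_moves([
  {"travel": [4,0,0],"roll": 0,"jaw": 45},
  {"travel": [4,0,0],"roll": 0,"jaw": 45},
  {"travel": [4,0,0],"roll": 0,"jaw": 45},
  {"travel": [4,0,0],"roll": 0,"jaw": 45},
  {"travel": [4,0,0],"roll": 0,"jaw": 45},
  {"travel": [4,0,0],"roll": 0,"jaw": 45},
  {"travel": [4,0,0],"roll": 0,"jaw": 45},
  {"travel": [4,0,0],"roll": 0,"jaw": 45},
  {"travel": [4,0,0],"roll": 0,"jaw": 45},
  {"travel": [4,0,0],"roll": 0,"jaw": 45},
])

```text
clock: 23.95
tool_pos: [0.5534, -0.0691, 0.0773]
orientation: [180.0, 0.0, -12.5]
force: [-3.5, 0.7, 2.2]
opening: 0.0448
gripper_force: 1.6
```

Request:
apply_moves([
  {"travel": [4,0,0],"roll": 0,"jaw": 45},
  {"travel": [4,0,0],"roll": 0,"jaw": 45},
  {"travel": [4,0,0],"roll": 0,"jaw": 45},
  {"travel": [4,0,0],"roll": 0,"jaw": 45},
  {"travel": [4,0,0],"roll": 0,"jaw": 45},
  {"travel": [4,0,0],"roll": 0,"jaw": 45},
  {"travel": [4,0,0],"roll": 0,"jaw": 45},
  {"travel": [4,0,0],"roll": 0,"jaw": 45},
  {"travel": [4,0,0],"roll": 0,"jaw": 45},
  {"travel": [3,0,0],"roll": 0,"jaw": 45},
])

```text
clock: 24.95
tool_pos: [0.5915, -0.0775, 0.0774]
orientation: [180.0, -0.0, -12.5]
force: [-3.9, 0.6, 2.3]
opening: 0.0452
gripper_force: 1.8
```

Request:
apply_moves([
  {"travel": [3,0,0],"roll": 0,"jaw": 45},
  {"travel": [3,0,0],"roll": 0,"jaw": 45},
  {"travel": [3,0,0],"roll": 0,"jaw": 45},
  {"travel": [3,0,0],"roll": 0,"jaw": 45},
  {"travel": [3,0,0],"roll": 0,"jaw": 45},
  {"travel": [2,0,0],"roll": 0,"jaw": 45},
  {"travel": [2,0,0],"roll": 0,"jaw": 45},
  {"travel": [1,0,0],"roll": 0,"jaw": 45},
  {"travel": [1,0,0],"roll": 0,"jaw": 45},
  {"travel": [1,0,0],"roll": 0,"jaw": 45},
])

```text
clock: 25.95
tool_pos: [0.6126, -0.0822, 0.0774]
orientation: [180.0, 0.0, -12.5]
force: [-3.0, 0.6, 1.5]
opening: 0.0453
gripper_force: 1.6
```

Request:
apply_moves([
  {"travel": [1,0,0],"roll": 0,"jaw": 45},
  {"travel": [1,0,0],"roll": 0,"jaw": 45},
  {"travel": [1,0,0],"roll": 0,"jaw": 45},
  {"travel": [1,0,0],"roll": 0,"jaw": 45},
])

```text
clock: 26.35
tool_pos: [0.6166, -0.0831, 0.0774]
orientation: [180.0, -0.0, -12.5]
force: [-4.3, 0.3, 2.8]
opening: 0.0449
gripper_force: 1.6
```

Request:
apply_moves([
  {"travel": [1,0,0],"roll": 0,"jaw": 45},
  {"travel": [1,0,0],"roll": 0,"jaw": 45},
])

```text
clock: 26.55
tool_pos: [0.6186, -0.0835, 0.0774]
orientation: [-180.0, -0.0, -12.5]
force: [-3.4, 0.2, 2.9]
opening: 0.0448
gripper_force: 1.6
```

Request:
apply_moves([
  {"travel": [1,0,0],"roll": 0,"jaw": 45},
  {"travel": [1,0,0],"roll": 0,"jaw": 45},
])

```text
clock: 26.75
tool_pos: [0.6204, -0.0839, 0.0773]
orientation: [180.0, 0.0, -12.5]
force: [-7.2, 2.9, 4.8]
opening: 0.0449
gripper_force: 3.8
```

Request:
apply_moves([
  {"travel": [0.7,0,0],"roll": 0,"jaw": 45},
  {"travel": [0.7,0,0],"roll": 0,"jaw": 45},
])

```text
clock: 26.95
tool_pos: [0.6203, -0.084, 0.0773]
orientation: [180.0, 0.2, -12.5]
force: [-9.4, 5.0, 9.1]
opening: 0.0451
gripper_force: 5.5
```

Request:
apply_moves([
  {"travel": [0.7,0,0],"roll": 0,"jaw": 45},
  {"travel": [0.5,0,0],"roll": 0,"jaw": 45},
])

```text
clock: 27.15
tool_pos: [0.6203, -0.084, 0.0773]
orientation: [180.0, 0.3, -12.5]
force: [-13.5, 6.9, 12.2]
opening: 0.0453
gripper_force: 7.5
```

The stop has been reached: about 15 N and the TCP no longer advances. Now backing off and taking the hand away.

Request:
apply_moves([
  {"travel": [-1,0,0],"roll": 0,"jaw": 45},
  {"travel": [-2,0,0],"roll": 0,"jaw": 45},
  {"travel": [-5,0,0],"roll": 0,"jaw": 45},
  {"travel": [-15,0,0],"roll": 0,"jaw": 45},
  {"travel": [-25,0,0],"roll": 0,"jaw": 45},
  {"travel": [-30,0,-20],"roll": 0,"jaw": 45},
  {"travel": [-30,0,-30],"roll": 0,"jaw": 45},
  {"travel": [-20,0,-35],"roll": 0,"jaw": 45},
  {"travel": [0,0,-35],"roll": 0,"jaw": 45},
  {"travel": [0,0,0],"roll": 0,"jaw": 45},
])

```text
clock: 28.15
tool_pos: [0.5012, -0.0564, 0.2031]
orientation: [-179.8, -0.6, -12.4]
force: [0.3, 0.8, -0.6]
opening: 0.0446
gripper_force: 0.0
```

Request:
apply_moves([
  {"travel": [0,40,0],"roll": 0,"jaw": 45},
  {"travel": [0,40,0],"roll": 0,"jaw": 45},
  {"travel": [0,40,0],"roll": 0,"jaw": 45},
  {"travel": [0,40,0],"roll": 0,"jaw": 45},
  {"travel": [0,40,0],"roll": 0,"jaw": 45},
  {"travel": [0,40,0],"roll": 0,"jaw": 45},
  {"travel": [0,40,0],"roll": 0,"jaw": 45},
  {"travel": [0,0,0],"roll": 0,"jaw": 45},
  {"travel": [0,0,0],"roll": 0,"jaw": 45},
])

```text
clock: 29.05
tool_pos: [0.4372, -0.3312, 0.1968]
orientation: [180.0, -0.0, -12.6]
force: [0.7, 0.2, -0.3]
opening: 0.045
gripper_force: 0.0
```

```bash
python3 - <<'E'
from top import *
s=[]; a=ctrl.snapshot("top"); R=np.array([.5922,-.0801,np.radians(-12.52)])
h=place(R,[[.085,0,0]])[0]; print(carton(np.array([h[0],h[1],R[2]]),R,a))
b=ctrl.snapshot("scene")
s=[cv2.resize(i[y:y+130,x:x+110,::-1],None,fx=3.6,fy=3.6,interpolation=cv2.INTER_CUBIC) for i,x,y in ((a,270,100),(b,160,180))]
cv2.imwrite("pics/both7.png",np.hstack(s))
print(ctrl.get_obs()["tool_pos"])
E
```

```text
(array([ 0.6745817 , -0.09641951, -0.21483246]), (array([83.96044547,  1.92729644]), np.float64(0.2110067746237263)), np.float64(255.03173828125))
[ 0.43766102 -0.32983844  0.19717334]
```

View pics/both7.png

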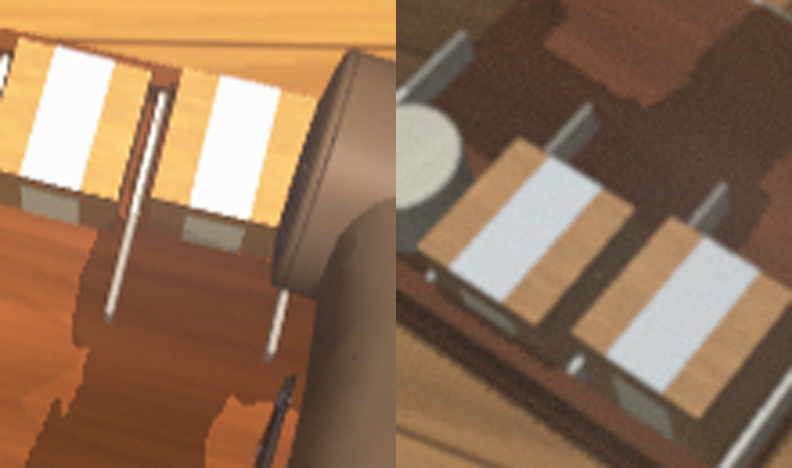

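The carton stands at the stop beside stock_box: x about 84–85 mm, about 2 mm from the centre line, 0.2° from square, with a gap visible on the left rail side. The tin and stock_box are as before and the hand is clear.

```bash
python3 -c "
from plant import ctrl
print(ctrl.close_job())"
```

```text
the job is handed in; nothing more can be done
None
```

The carton was pushed home against the back stop in the middle lane, about 0.2° from square and 2 mm left of the centre line. No rail contact was seen or felt, the hand is clear, and the job was handed in at about 29 s of the 72 s allowed.

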